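# Read the sample in cell two on the spectrophotometer

## Task

Take a reading of the second sample on the bench spectrophotometer: shut the open lid of its cell compartment completely, then pull the spring-return cell-changer rod on its front out until the second ring engraved on the rod stands at the face of the steel bush it slides in, and keep it there in the fingers. The program finishes while still holding the rod at that ring (let go, it springs back in); leave everything else on the bench and on the instrument where it is.

Things in the scene. Friction and masses are not known exactly. Their poses are not given: they have to be found in the camera images.
- photometer: Off-white spectrophotometer fixed to the bench, 340 deep (x) x 400 wide (y) x 180 mm high. Origin: centre of underside. Its -x is the front (keypad, rod), z up. It stands side-on: front to about world +y (yaw -90 deg, +-12), so its -y side with the cell compartment is nearest the robot. Compartment rim and the flat deck behind it (x 0 to 170) at z 150; a dial on the housing reaches z 202.
- lid (a joint): Angle of the compartment's dark grey lid, rad: 0 = shut on the rim, grows as it opens up and back, stop 1.5; starts at 1.0 to 1.4. Slab 164 long from the hinge, 156 wide, 18 mm thick, underside in the plane of the hinge axis (shut, its top is at photometer z 168). Stiff friction hinge: stays at any angle, moves with 1 to 6 N near its edge; can be pushed shut by fingertips on its rear/upper face.
- lid_hinge (a point): Middle of the lid's hinge axis: in the photometer frame at (0, -95, 150) mm; the axis runs along photometer y. From it the shut lid reaches towards photometer -x.
- lid_edge (a point): Middle of the outer edge of the lid's finger lip (70 mm wide, 9 mm thick), 182 mm from the hinge axis, 4.5 mm above the plane of the underside; it moves with the lid.
- cell_rod (a joint): How far the cell-changer rod is pulled out, m: 0 = fully in (its spring keeps it there; the start), stop 0.056. It slides along photometer -x. First ring at the bush face at 0.016, second 0.032, third 0.048. The spring pulls back with about 4 N at 0, 8 N at 0.032, 11 N at the stop.
- knob (a point): Centre of the black round knob, 25 mm across, 26 mm long, on the rod's end; axes as the photometer's; fully in it is at (-245, -95, 75) mm in the photometer frame. Behind the knob 54 mm of bare 8 mm steel rod up to the bush. Three dark rings 2 mm wide are engraved on the rod, hidden inside the instrument at the start, coming out in turn as it is pulled. 60 mm free on both sides of the knob and above.
- bush_face (a point): Centre of the outer face of the steel bush (a tube 18 mm across, 8 mm out of the front panel) through which the rod slides: photometer (-178, -95, 75) mm.
- cuvette_rack: Bystander: low white rack of clear cuvettes, 50 x 110 x 56 mm, on the bench some 170 mm in front of the knob. Origin at the underside's centre.
- beaker: Bystander: glass beaker, 52 mm across, 70 mm high, on the bench in front of the keypad. Origin at the underside's centre.
- marker: Bystander: white marker pen with black cap, 133 x 15 mm, lying on top of the instrument's housing. Origin at its middle, underside.
- tip_box: Bystander: box of pipette tips with clear lid, 85 x 122 x 66 mm, on the robot's right. Origin at the underside's centre.
- cell_case: Bystander: black case for quartz cells, 55 x 100 x 24 mm, lying on the deck behind the lid. Origin at the underside's centre.
- reagent_bottle: Bystander: round glass bottle with screw cap, 70 mm across, 140 mm high, on the robot's left. Origin at the underside's centre.
- tube_rack: Bystander: rack of small tubes, 100 x 200 x 70 mm, on the robot's right. Origin at the underside's centre.
- timer: Bystander: square white timer, 65 x 65 x 18 mm, on the robot's left. Origin at the underside's centre.

How it is judged:
By the outcome, as a careful person would: the job done as asked, in the order asked, and still so for the second after the job is handed in, while the arm keeps its last pose, push and grip.
It also fails if it takes over 58 s, if anything falls off the work surface, if the arm or the gripper's body presses on something with over 40 N, if the wrist force passes 120 N, or if a joint passes its speed limit or range.

## Robot

A 6-joint arm with a two-finger parallel gripper is mounted at the origin on the work surface. World frame = base frame: x ahead of the robot, y to its left, z up, the work surface at z = 0. Lengths are in m, angles in rad, forces in N, time in s.
With the tool pointing down it reaches from about 0.275 to 0.825 m from the base axis. Payload 4.9 kg.
Tool frame: the origin (TCP) lies midway between the tips of the shut fingers; the grasp point (between the pads) lies 19 mm behind it (grip_point_offset is the distance from the TCP to the grasp point, in m); z points along the fingers, y is the line along which they close (so a half turn about z gives the same grasp; the last joint's range is limited). The gripper opens to 85 mm and grips with 20 to 120 N. Pads are 22 mm wide; open, the fingers measure 114 mm over their backs; the gripper's body (76 mm by 85 mm) begins 54 mm behind the grasp point. The pads swing forward as they close: fully open they stand 13 mm farther back than shut.
Start: joints at [1.141, 0.326, -0.193, 1.052, 0, 1.437], TCP at [0.16, 0.526, 0.231] pointing down, gripper open.
Joint ranges: [-2.65, 2.65], [-0.97, 1.79], [-1.3, 1.35], [-1.93, 2.1], [-1.47, 1.37], [-3.14, 3.14]. Speed limits (rad/s): [2.57, 2.57, 3.14, 3.14, 3.14, 3.14].

## Interface

Orientations are given as a rotation vector (axis times angle).
In Python, from cell import * gives the robot as it stands. Calls block until the motion is done:
- movep(position, orientation): joint-space move of the TCP to a pose.
- move_l(position, velocity=0.15, rot=None, until_force=None): straight line of the TCP; rot=None keeps the orientation; velocity is the mean speed in m/s. With until_force (N) it stops when the force on the tool has changed by that much, and returns True; else False.
- set_joints(angles): joint-space move.
- let_go() and grab(newtons=None): open the fingers fully, or close them until they stop; newtons is the grip in N (None keeps the last).
- sleep(seconds).
- ik(position, orientation): joint angles nearest the present ones, or None.
- get_state(): the state.
- grab_frame(name): name is "scene" or "side" or "wrist"; returns a dict with "img" (420x560x3 uint8, red, green, blue), "fx", "fy", "cx", "cy" (pixels), "k1" (the pictures are not rectified: a ray, as slopes to the right and down, at radius r is drawn at 1 + k1 r^2 times it, then the intrinsics apply), "cam_to_world" (4x4, takes a point from camera to world coordinates); the wrist camera has in their place "T_tool_cam" (4x4, takes a point from camera to tool coordinates, whose origin is the TCP and whose axes are the flange's). Camera axes: x right, y down, z forward; pixel columns grow to the right and rows downward; lengths in m; the calibration is good to about 2 mm. A picture is of the moment at which its call begins: read the wrist's pose just before it. There is no depth.
A pose or a line that the arm cannot do raises MotionError and nothing moves.
- sign_off(): hands the job in; it is judged then, once.
Trained networks look in the newest picture that a camera, given by its name, has taken for a name from the list of things; names that differ only in an ending like _2 or _b are one class to them, and where a whole thing is asked for, a point or a joint stands for the part that bears it (a point fixed in the world has none). Each returns a list of dicts, best first, with "score" (0 to 1); they miss things now and then, are a little off and sometimes report something else, mostly with a low value. They report only what shows in the picture. A call takes as long as a camera call.
- spot_in(camera, name): "centre" ([column, row] in pixels, amid what is visible of it).
- silhouettes(camera, name): "mask" (420x560 bool, what is visible of it) and "centre" ([column, row] in pixels, amid what is visible of it).
- tip_of(camera, name): "centre" ([column, row] in pixels: a listed point, or the origin of a listed thing).
The state is a dict: "clock": time; "q": joint angles; "joint_velocities": joint speeds; "tau": joint torques, N m; "position": TCP position; "eef_rot": TCP orientation; "contact_force": force on the tool from outside, world axes, zero at the start; "wrist_torque": the same for the moment, N m; "finger_gap": opening from 0.0 (shut) to 1.0 (fully open); "grasp_force": force on a finger pad.
Only numpy, scipy, OpenCV 4.12 (cv2) and the standard library are available. Lean on these libraries where they do the work, as an engineer would, in place of code of your own. Each camera call takes 0.05 s, during which the arm holds its last target. There are 200 camera calls.

## Working session

There is one attempt and no reset: what is moved stays moved. The work goes in short steps, each a Python script; the robot and the scene stay as the last script left them, time stands still between calls to the robot, and variables do not carry over. Pictures are saved under pics/ and viewed, at most 10 in all, crops included, and the job is handed in when it is done.

```bash
ls; mkdir -p pics; cat > h.py <<'E'
from cell import *
import numpy as np, cv2
from scipy.spatial.transform import Rotation as R
def save(name,path):
    f=grab_frame(name); cv2.imwrite(path,f["img"][:,:,::-1]); return f
def pose(f,st=None):
    if "cam_to_world" in f: return np.array(f["cam_to_world"])
    T=np.eye(4);T[:3,:3]=R.from_rotvec(st["eef_rot"]).as_matrix();T[:3,3]=st["position"]
    return T@np.array(f["T_tool_cam"])
def ray(f,px,T):
    d=np.array([(px[0]-f["cx"])/f["fx"],(px[1]-f["cy"])/f["fy"]]);u=d.copy()
    for _ in range(20): u=d/(1+f["k1"]*(u@u))
    v=T[:3,:3]@np.array([u[0],u[1],1]); return T[:3,3],v/np.linalg.norm(v)
def proj(f,P,T):
    p=(np.asarray(P)-T[:3,3])@T[:3,:3]; u=p[...,:2]/p[...,2:]
    u=u*(1+f["k1"]*(u**2).sum(-1,keepdims=True)); return u*[f["fx"],f["fy"]]+[f["cx"],f["cy"]]
def tri(rays):
    A=0;b=0
    for o,d in rays:
        M=np.eye(3)-np.outer(d,d);A=A+M;b=b+M@o
    return np.linalg.solve(A,b)
E
python3 - <<'E'
from h import *
s=get_state();print({k:np.round(v,3) for k,v in s.items()})
ims=[]
for c in ["scene","side","wrist"]:
    f=save(c,f"pics/{c}0.png")
    print(c,f["fx"],f["k1"],np.round(pose(f,s),3).tolist())
    for n in ["photometer","lid_hinge","lid_edge","knob","bush_face","cell_case","beaker","cuvette_rack","marker"]:
        print(n,[(np.round(d["centre"],1).tolist(),round(d["score"],2)) for d in tip_of(c,n)[:2]])
    ims.append(f["img"])
E
```

```text
pics
{'clock': np.float64(0.0), 'q': array([ 1.141,  0.327, -0.194,  1.052,  0.   ,  1.437]), 'joint_velocities': array([-0.001, -0.   ,  0.   ,  0.001, -0.001,  0.002]), 'tau': array([ 1.0000e-03, -4.4339e+01,  2.6244e+01,  1.5000e-02, -0.0000e+00,
        0.0000e+00]), 'position': array([0.16 , 0.526, 0.231]), 'eef_rot': array([-4.630e-01, -3.107e+00,  3.000e-03]), 'contact_force': array([-0.069,  0.019, -0.15 ]), 'wrist_torque': array([-0.067,  0.032,  0.006]), 'grasp_force': np.float64(0.0), 'finger_gap': np.float64(0.999)}
scene 533.3061288858956 -0.031938345401928206 [[0.494, 0.716, -0.493, 1.322], [0.869, -0.416, 0.268, -0.368], [-0.013, -0.561, -0.828, 1.37], [0.0, 0.0, 0.0, 1.0]]
photometer []
lid_hinge [([236.5, 210.1], 0.79)]
lid_edge [([253.0, 157.6], 0.79), ([106.3, 322.2], 0.6)]
knob [([311.9, 193.4], 0.89), ([359.6, 132.6], 0.74)]
bush_face [([290.5, 201.0], 0.78)]
cell_case [([194.8, 217.5], 0.72), ([392.4, 160.0], 0.7)]
beaker [([341.8, 245.9], 0.74)]
cuvette_rack [([354.0, 186.9], 0.71)]
marker [([231.2, 284.9], 0.59)]
side 517.3587999602582 -0.17783356522437782 [[0.395, -0.752, 0.528, -0.41], [-0.919, -0.329, 0.22, -0.383], [0.008, -0.572, -0.82, 1.678], [0.0, 0.0, 0.0, 1.0]]
photometer [([308.2, 231.8], 0.75), ([282.1, 198.6], 0.53)]
lid_hinge [([298.0, 233.0], 0.8), ([258.2, 220.5], 0.19)]
lid_edge [([284.4, 197.2], 0.75)]
knob [([240.3, 215.6], 0.48)]
bush_face [([256.5, 217.5], 0.66), ([148.3, 231.9], 0.35)]
cell_case [([327.5, 248.2], 0.83)]
beaker [([256.0, 190.8], 0.62)]
cuvette_rack [([209.7, 216.4], 0.72), ([417.2, 276.6], 0.41)]
marker [([354.2, 188.5], 0.65), ([419.0, 278.0], 0.64)]
wrist 337.218590323315 -0.03125846336022234 [[0.292, 0.906, 0.305, 0.082], [0.956, -0.276, -0.095, 0.551], [-0.002, 0.32, -0.947, 0.374], [0.0, 0.0, 0.0, 1.0]]
photometer []
lid_hinge []
lid_edge []
knob []
bush_face []
cell_case []
beaker []
cuvette_rack []
marker []
```

View pics/scene0.png

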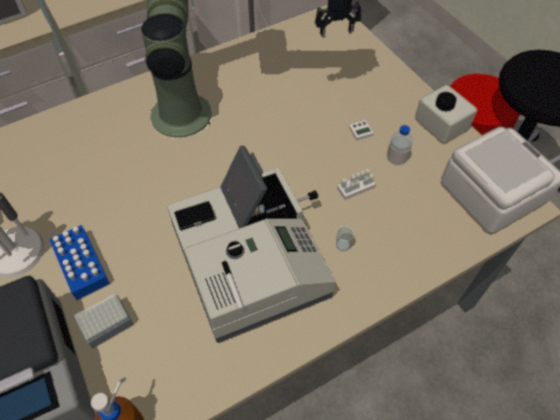

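View pics/side0.png

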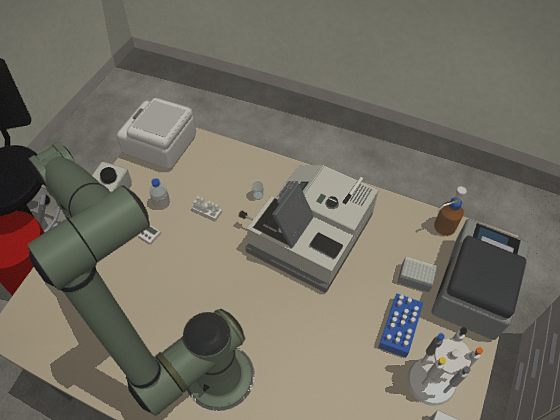

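The scene view shows the open lid around (245,185), the knob at (312,195) and the case on the deck at (195,215). The side view shows the lid at (290,215) and the knob at (243,215). The network hits agree with the pictures, so I'll fit the photometer pose to them.

```bash
cat > fit.py <<'E'
from h import *
from scipy.optimize import least_squares
L={"lid_hinge":[0,-.095,.15],"knob":[-.245,-.095,.075],"bush_face":[-.178,-.095,.075]}
def model(p,n):
    l=np.array([-(.182*np.cos(p[3])-0.0045*np.sin(p[3])*-1*-1),-.095,.15+.182*np.sin(p[3])+.0045*np.cos(p[3])]) if n=="lid_edge" else np.array(L[n])
    return R.from_euler("z",p[2]).apply(l)+[p[0],p[1],0]
if __name__=="__main__":
    obs=[]
    for c in ["scene","side"]:
        f=grab_frame(c)
        for n in ["lid_hinge","lid_edge","knob","bush_face"]:
            d=tip_of(c,n)
            if d: obs.append((f,pose(f),n,np.array(d[0]["centre"])))
    for n in ["lid_hinge","lid_edge","knob","bush_face"]:
        print(n,np.round(tri([ray(f,px,T) for f,T,m,px in obs if m==n]),4))
    fun=lambda p:np.concatenate([proj(f,model(p,n),T)-px for f,T,n,px in obs])
    r=least_squares(fun,[.55,0.1,-1.57,1.2],loss="soft_l1")
    print(np.round(r.x,4),np.round(fun(r.x).reshape(-1,2),1).tolist())
    for n in ["lid_hinge","lid_edge","knob","bush_face"]: print(n,np.round(model(r.x,n),4))
    np.save("p.npy",r.x)
    for n in ["cell_case","beaker","cuvette_rack"]:
        rr=[]
        for c in ["scene","side"]:
            f=grab_frame(c);d=tip_of(c,n)
            if d: rr.append(ray(f,d[0]["centre"],pose(f)))
        print(n,np.round(tri(rr),3))
E
python3 fit.py
```

```text
lid_hinge [ 0.5446 -0.0534  0.1449]
lid_edge [0.5372 0.0105 0.3139]
knob [0.578  0.1846 0.0742]
bush_face [ 0.7997 -0.0405  0.4846]
[ 0.6308 -0.0705 -1.7191  1.1713] [[-1.5, -3.1], [0.2, 2.0], [1.0, -2.5], [3.4, 0.0], [0.7, 1.5], [0.6, -3.5], [0.3, 1.5]]
lid_hinge [ 0.5369 -0.0565  0.15  ]
lid_edge [0.5467 0.0094 0.3194]
knob [0.5731 0.1858 0.075 ]
bush_face [0.5632 0.1196 0.075 ]
cell_case [ 0.52  -0.167  0.152]
beaker [0.742 0.191 0.003]
cuvette_rack [ 0.569  0.343 -0.001]
```

```bash
cat >> h.py <<'E'
def rotB(yaw,s=1,tilt=0):
    x=s*np.array([np.cos(yaw),np.sin(yaw),0]); z=np.array([0,0,-1.])   # s=1: tool x along photometer +x (camera over the instrument)
    M=np.column_stack([x,np.cross(z,x),z]); return (R.from_matrix(M)*R.from_euler("y",tilt)).as_rotvec()
E
python3 - <<'E'
from h import *
from fit import model
p=np.load("p.npy");k=model(p,"knob")
for s in (1,-1):
    ro=rotB(p[2],s)
    for P in (k+[0,0,-.019],k+[0.005,.032,-.019],k+[0,0,.15],k+[0,0,.25],[.54,-.07,.30],[.54,-.07,.36],[.55,.1,.19],[.55,.02,.4]):
        q=ik(P,ro); print(s,np.round(P,3),None if q is None else np.round(q,2))
E
```

```text
1 [0.573 0.186 0.056] [ 0.19  0.58 -0.27  0.72  0.   -1.23]
1 [0.578 0.218 0.056] [ 0.24  0.61 -0.22  0.74  0.   -1.18]
1 [0.573 0.186 0.225] [ 0.19  0.43 -0.06  1.09  0.   -1.23]
1 [0.573 0.186 0.325] [ 0.19  0.39  0.14  1.32  0.   -1.23]
1 [ 0.54 -0.07  0.3 ] [-0.26  0.28 -0.08  1.21  0.   -1.69]
1 [ 0.54 -0.07  0.36] [-0.26  0.27  0.05  1.36  0.   -1.69]
1 [0.55 0.1  0.19] [ 0.05  0.37 -0.23  0.96  0.   -1.37]
1 [0.55 0.02 0.4 ] [-0.1   0.28  0.17  1.46  0.   -1.52]
-1 [0.573 0.186 0.056] [ 0.19  0.58 -0.27  0.72  0.    1.91]
-1 [0.578 0.218 0.056] [ 0.24  0.61 -0.22  0.74  0.    1.96]
-1 [0.573 0.186 0.225] [ 0.19  0.43 -0.06  1.09  0.    1.91]
-1 [0.573 0.186 0.325] [0.19 0.39 0.14 1.32 0.   1.91]
-1 [ 0.54 -0.07  0.3 ] [-0.26  0.28 -0.08  1.21  0.    1.45]
-1 [ 0.54 -0.07  0.36] [-0.26  0.27  0.05  1.36  0.    1.45]
-1 [0.55 0.1  0.19] [ 0.05  0.37 -0.23  0.96  0.    1.77]
-1 [0.55 0.02 0.4 ] [-0.1   0.28  0.17  1.46  0.    1.62]
```

```bash
cat > look.py <<'E'
from h import *
from fit import model
from scipy.optimize import least_squares
N=["lid_hinge","lid_edge","knob","bush_face"]
def look(P,ro,png,p):
    movep(P,ro); sleep(.2); s=get_state(); f=save("wrist",png); T=pose(f,s); o=[]
    for n in N:
        d=tip_of("wrist",n); pr=proj(f,model(p,n),T)
        print(n,np.round(pr,0),[(np.round(e["centre"],1).tolist(),round(e["score"],2)) for e in d[:2]])
        d=[e for e in d if np.linalg.norm(np.array(e["centre"])-pr)<40]
        if d: o.append((f,T,n,np.array(d[0]["centre"])))
    return o
if __name__=="__main__":
    p=np.load("p.npy"); o=[]
    for i,P in enumerate([[.56,.10,.40],[.60,.10,.42],[.573,.17,.33]]): o+=look(P,rotB(p[2]),f"pics/w{i}.png",p)
    fun=lambda p:np.concatenate([proj(f,model(p,n),T)-px for f,T,n,px in o])
    r=least_squares(fun,p,loss="soft_l1"); print(np.round(r.x,4),np.round(fun(r.x).reshape(-1,2),1).tolist())
    np.save("p.npy",r.x)
    for n in N: print(n,np.round(model(r.x,n),4))
    for n in N:
        rr=[ray(f,px,T) for f,T,m,px in o if m==n]
        if len(rr)>1: print("tri",n,np.round(tri(rr),4))
    print(get_state()["clock"])
E
python3 look.py
```

```text
lid_hinge [280.  27.] [([270.5, 26.2], 0.64)]
lid_edge [280.  86.] [([271.2, 97.1], 0.74), ([291.5, 294.8], 0.59)]
knob [280. 224.] [([278.1, 225.8], 0.79)]
bush_face [280. 179.] [([274.9, 181.7], 0.68)]
lid_hinge [315.  25.] [([307.5, 23.3], 0.87)]
lid_edge [338.  79.] [([326.5, 92.9], 0.74)]
knob [306. 216.] [([303.4, 218.4], 0.98)]
bush_face [307. 173.] [([303.7, 175.6], 0.65)]
lid_hinge [286. -89.] []
lid_edge [ 290. -122.] []
knob [284. 189.] [([282.5, 188.0], 0.9)]
bush_face [284. 132.] [([279.3, 136.1], 0.93)]
[ 0.6399 -0.068  -1.6961  1.1367] [[1.1, 2.3], [-2.4, 1.7], [-0.2, -0.6], [1.9, -1.2], [0.1, 3.6], [-0.0, -1.9], [0.2, -1.1], [-0.2, -1.6], [-0.6, 1.8], [1.2, -2.7]]
lid_hinge [ 0.5456 -0.0561  0.15  ]
lid_edge [0.5547 0.0158 0.317 ]
knob [0.5763 0.187  0.075 ]
bush_face [0.5679 0.1205 0.075 ]
tri lid_hinge [ 0.5465 -0.0568  0.1613]
tri lid_edge [0.5533 0.0158 0.3066]
tri knob [0.5756 0.1815 0.093 ]
tri bush_face [0.5694 0.1221 0.0784]
7.1833
```

View pics/w0.png

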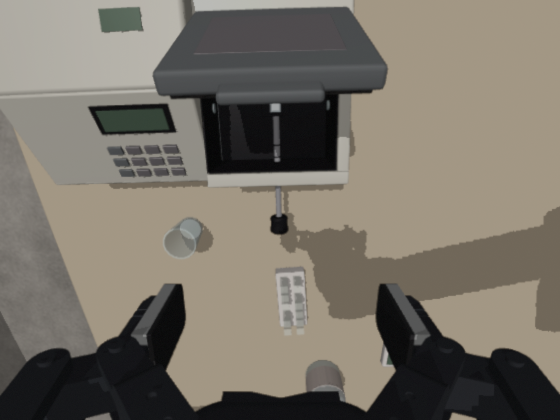

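The wrist view shows the lid at (275,50), the bush at (278,185) and the knob at (278,225), all consistent with the fit. Next I'll push the lid shut along its arc with the fingers closed.

```bash
cat > lid.py <<'E'
from h import *
p=np.load("p.npy"); ro=rotB(p[2])
W=lambda x,z,y=-.095: R.from_euler("z",p[2]).apply([x,y,z])+[p[0],p[1],0]
def arc(t,r=.150,m=0): return W(-r*np.cos(t)+(.018+m)*np.sin(t)+.011, .15+r*np.sin(t)+(.018+m)*np.cos(t))
move_l(W(-.14,.42),.25); grab(20)
move_l(W(.01,.42),.25,rot=ro); move_l(W(.01,.29),.2)
print(get_state()["clock"],get_state()["contact_force"])
print(move_l(arc(1.1),.08),get_state()["contact_force"])
for t in (.9,.7,.5,.3,.1):
    move_l(arc(t),.1); print(t,np.round(get_state()["contact_force"],1))
print(move_l(arc(-.06),.03,until_force=14)); s=get_state()
print(np.round(s["position"],4),arc(0),np.round(s["contact_force"],1),s["clock"])
save("side","pics/side1.png")
move_l(W(-.14,.30),.25)
s=get_state(); f=save("wrist","pics/w3.png"); print(s["clock"],s["contact_force"])
E
python3 lid.py
```

```text
10.15 [ 0.59369275 -0.27374215  0.37834875]
False [-0.13221125 -0.26412601  0.35530605]
0.9 [0.3 1.1 0.1]
0.7 [-0.4 -0.2  0.4]
0.5 [-0.5 -0.2 -0.7]
0.3 [0.1 0.7 0.4]
0.1 [ 0.4 -0.1 -0.3]
True
[0.5636 0.0815 0.168 ] [0.56301245 0.08181413 0.168     ] [-2.2 -0.4  7.4] 13.7667
14.5 [ 0.23584134  0.39801524 -1.20480781]
```

View pics/w3.png

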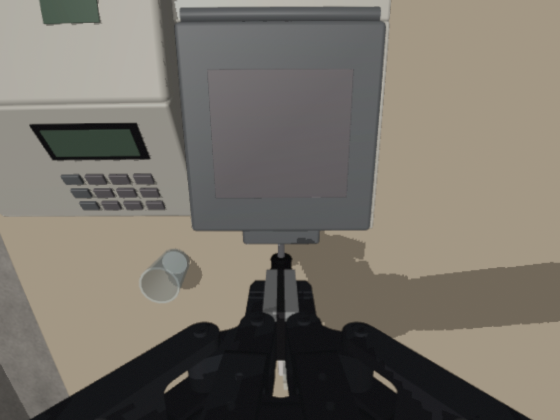

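```bash
python3 - <<'E'
from h import *
f=grab_frame("side")
cv2.imwrite("pics/s2.png",cv2.resize(f["img"][150:300,200:400,::-1],(800,600),interpolation=cv2.INTER_CUBIC))
E
```

```text
(no output)
```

View pics/s2.png

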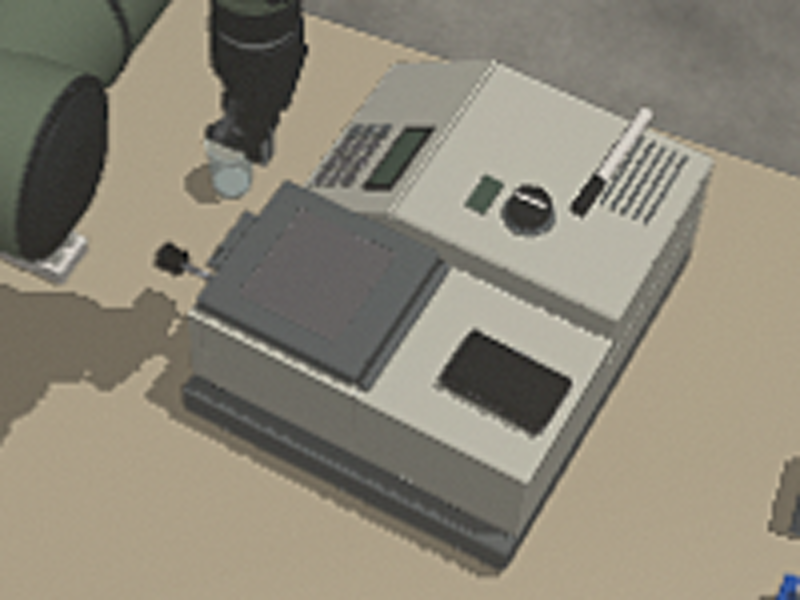

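The wrist view shows the lid flat on the rim, with its lip at (281,238). The enlarged side view agrees, and the case, marker and beaker haven't moved. I'll press once more to be sure, then open the gripper above the knob and measure it up close.

```bash
cat > hover.py <<'E'
from h import *
p=np.load("p.npy"); ro=rotB(p[2])
W=lambda x,z,y=-.095: R.from_euler("z",p[2]).apply([x,y,z])+[p[0],p[1],0]
move_l(W(-.140,.185),.25); sleep(.2)
print(move_l(W(-.140,.160),.03,until_force=25)); s=get_state(); print(np.round(s["position"],4),np.round(s["contact_force"],1))
move_l(W(-.15,.22),.25); move_l(W(-.245,.20),.25); let_go()
for i,x in enumerate((-.245,-.265)):
    move_l(W(x,.16),.2); sleep(.2)
    s=get_state(); f=save("wrist",f"pics/k{i}.png"); T=pose(f,s)
    for n,l in (("knob",-.245),("bush_face",-.178)):
        d=tip_of("wrist",n); print(n,np.round(proj(f,W(l,.075),T),1))
        for e in d[:2]:
            o,v=ray(f,e["centre"],T); w=o+v*(.075-o[2])/v[2]
            print("  ",np.round(e["centre"],1),round(e["score"],2),np.round(w,4),"photo:",np.round(R.from_euler("z",-p[2]).apply(w-[p[0],p[1],0]),4))
print(get_state()["clock"])
E
python3 hover.py
```

```text
True
[0.5631 0.0828 0.168 ] [-2.  -0.3  7.6]
knob [282.2 222.1]
   [284.9 222.5] 0.87 [0.5743 0.1875 0.075 ] photo: [-0.2453 -0.097   0.075 ]
bush_face [282.3 126.2]
knob [280.5 196.7]
   [284.9 194. ] 0.78 [0.573  0.1854 0.075 ] photo: [-0.243 -0.098  0.075]
bush_face [280.5  95.2]
   [281.3  96. ] 0.58 [0.5674 0.1211 0.075 ] photo: [-0.1785 -0.0955  0.075 ]
19.0167
```

View pics/k0.png

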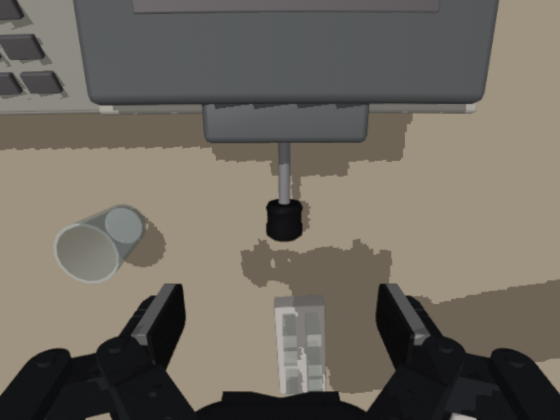

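The knob is at (284,220) in the wrist view, about 2 mm to the side of the fit, with both sides clear. I'll descend with a force guard, grip, and pull 32 mm.

```bash
cat > pull.py <<'E'
from h import *
p=np.load("p.npy"); ro=rotB(p[2])
W=lambda x,z,y=-.0972: R.from_euler("z",p[2]).apply([x,y,z])+[p[0],p[1],0]
move_l(W(-.246,.16),.2)
hit=move_l(W(-.246,.054),.12,until_force=12); s=get_state(); print(hit,np.round(s["position"],4),np.round(s["contact_force"],1))
if hit: raise SystemExit
grab(50); sleep(.3); s=get_state(); print(s["finger_gap"],s["grasp_force"],np.round(s["contact_force"],1))
save("wrist","pics/p0.png")
move_l(W(-.278,.054),.05); sleep(.4)
s=get_state(); print(np.round(s["position"]-W(-.278,.054),4),s["grasp_force"],np.round(s["contact_force"],1),s["clock"])
f=save("wrist","pics/p1.png"); T=pose(f,s)
print([(np.round(e["centre"],1),e["score"]) for e in tip_of("wrist","bush_face")+tip_of("wrist","knob")])
print(np.round(proj(f,np.array([W(x,.075) for x in (-.178,-.194,-.210,-.277)]),T),1))
E
python3 pull.py; python3 - <<'E'
import cv2,numpy as np
a=[cv2.imread(f"pics/p{i}.png") for i in (0,1)]
cv2.imwrite("pics/pp.png",np.hstack([cv2.resize(x[:300,190:390],(400,600),interpolation=cv2.INTER_CUBIC) for x in a]))
E
```

```text
False [0.5749 0.1885 0.0547] [-0.9 -0.3  0. ]
0.2770473874213018 48.917550444602966 [ 2.8 -0.9  2.9]
[ 0.0004 -0.0023  0.0004] 49.289637207984924 [ 2.  -8.   6.8] 22.4333
[(array([278.7,  46.6]), 0.57), (array([281.3, 301.8]), 0.58)]
[[282.1  51.5]
 [282.1 102. ]
 [282.2 148.8]
 [282.2 309.5]]
```

View pics/pp.png

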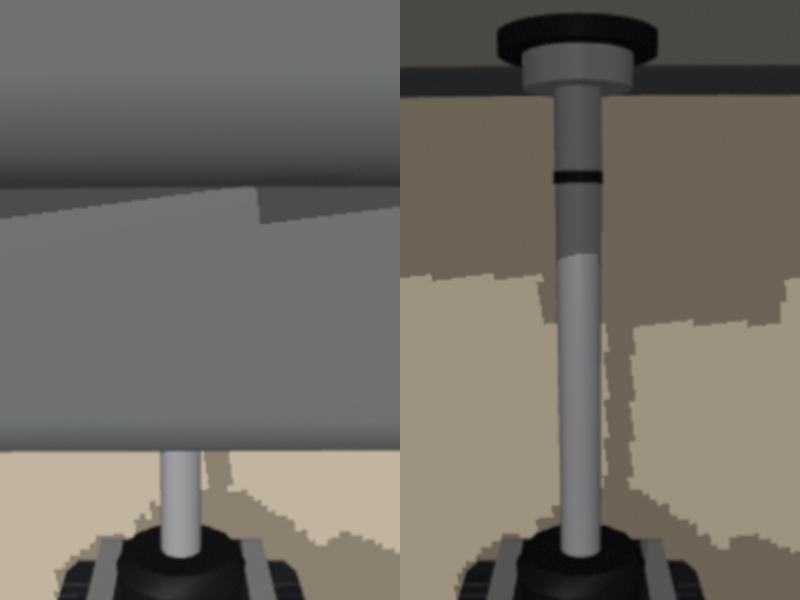

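After the pull, one ring (the first) shows at row 88, with the rod leaving the bush at row 44. That is about 14 mm, and the arm gave 2.3 mm under the load. I'll pull a little further and measure the ring along the rod.

```bash
cat > adj.py <<'E'
from h import *
import sys
p=np.load("p.npy")
W=lambda x,z,y=-.0972: R.from_euler("z",p[2]).apply([x,y,z])+[p[0],p[1],0]
if len(sys.argv)>2: move_l(W(float(sys.argv[1]),.054),.02); sleep(.4)
s=get_state(); f=save("wrist",f"pics/{sys.argv[-1]}.png"); T=pose(f,s)
g=f["img"].astype(float).mean(2)
print(s["clock"],np.round(s["contact_force"],1),round(float(s["grasp_force"]),1),"tool photo x",np.round(R.from_euler("z",-p[2]).apply(np.array(s["position"])-[p[0],p[1],0]),4))
c=slice(276,282); print(np.round(g[30:130,c].mean(1)).astype(int).tolist())
for r in range(30,130,10):
    o,v=ray(f,(279,r),T); w=o+v*(.079-o[2])/v[2]; print(r,np.round(R.from_euler("z",-p[2]).apply(w-[p[0],p[1],0])[0]*1000,2),end="; ")
im=f["img"][20:170,230:330,::-1]
cv2.imwrite(f"pics/{sys.argv[-1]}c.png",cv2.resize(im,(400,600),interpolation=cv2.INTER_CUBIC))
E
python3 adj.py -.280 a1
```

```text
23.2333 [ 2.3 -7.8  6.9] 49.3 tool photo x [-0.2776 -0.0966  0.0543]
[88, 87, 77, 59, 52, 43, 27, 34, 71, 84, 86, 85, 85, 85, 85, 85, 85, 85, 85, 85, 85, 85, 85, 85, 85, 85, 85, 85, 85, 85, 85, 85, 85, 85, 85, 85, 85, 84, 85, 85, 85, 85, 85, 85, 84, 84, 84, 84, 84, 84, 84, 84, 84, 83, 73, 46, 19, 14, 13, 14, 23, 58, 78, 83, 84, 84, 84, 84, 84, 84, 84, 84, 83, 83, 84, 84, 84, 84, 84, 83, 84, 83, 84, 83, 83, 83, 84, 84, 83, 84, 88, 110, 127, 128, 128, 128, 128, 128, 128, 128]
30 -174.23; 40 -177.11; 50 -180.03; 60 -183.0; 70 -186.0; 80 -189.05; 90 -192.15; 100 -195.3; 110 -198.5; 120 -201.75;
```

View pics/a1c.png

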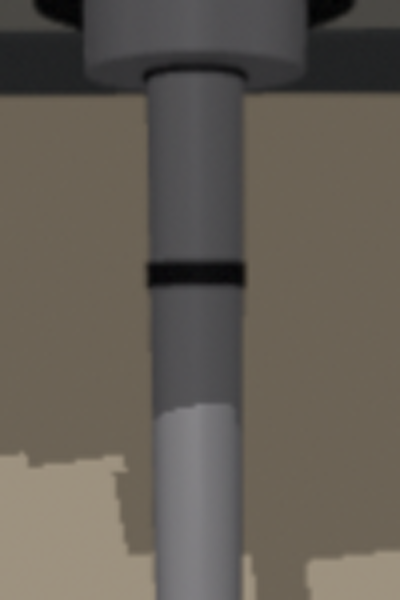

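```bash
cat > m.py <<'E'
from h import *
from scipy.ndimage import gaussian_filter1d
import sys
p=np.load("p.npy")
s=get_state(); f=grab_frame("wrist"); T=pose(f,s); g=f["img"].astype(float).mean(2)[:,276:282].mean(1)
def X(r,z):
    o,v=ray(f,(279,r),T); w=o+v*(z-o[2])/v[2]; return R.from_euler("z",-p[2]).apply(w-[p[0],p[1],0])[0]*1e3
w=np.clip(84-g[80:96],0,None); r1=(w*np.arange(80,96)).sum()/w.sum()
i=31+np.argmax(g[31:36]<71); re=i-1+(g[i-1]-71)/(g[i-1]-g[i])
i=36+np.argmax(g[36:42]>50); r2=i-1+(50-g[i-1])/(g[i]-g[i-1])
print("ring1",r1,X(r1,.079),"bush edge",re,X(re,.084),"ring2 outer edge",r2,X(r2,.079)); print("rod =",16+X(re,.084)-X(r1,.079)," or ",32-1+X(re,.084)-X(r2,.079))
print(g[30:39].round(), s["clock"])
E
python3 m.py
```

```text
ring1 87.84100197758733 -191.462035446255 bush edge 32.32258064516129 -175.82341326554723 ring2 outer edge 37.43759630200308 -176.35231237268425
rod = 31.638622180707756  or  31.528899107137022
[88. 87. 77. 59. 52. 43. 27. 34. 70.] 23.2833
```

Two image measurements and the arm's travel all put the rod at about 31.6 mm, so it needs 0.4 mm more.

```bash
python3 adj.py -.2804 a2 | head -1; python3 m.py; python3 - <<'E'
from h import *
f=save("side","pics/s9.png"); a=f["img"][150:300,200:400,::-1]
b=cv2.imread("pics/a2c.png")
cv2.imwrite("pics/fin.png",np.hstack([cv2.resize(a,(450,600)),cv2.resize(b,(350,600))]))
E
```

```text
23.9833 [ 1.7 -8.4  7.8] 49.3 tool photo x [-0.2779 -0.0966  0.0543]
ring1 87.7819004524887 -191.72385251743404 bush edge 31.356037151702786 -175.83434493273265 ring2 outer edge 37.44645550527903 -176.6305338678478
rod = 31.88950758470139  or  31.79618893511514
[87. 77. 59. 52. 43. 27. 18. 34. 70.] 24.0333
```

View pics/fin.png

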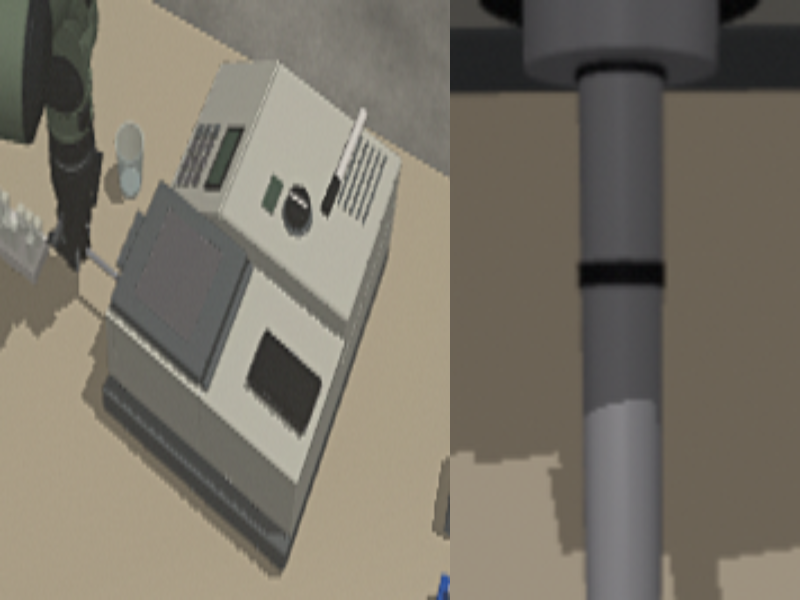

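The lid is shut, and the second ring is half out at the bush face, at about 31.9 mm. The grip is steady, so I'm handing it in.

```bash
python3 -c "
from cell import *
print(sign_off())"
```

```text
the job is handed in; nothing more can be done
None
```

The lid is shut, and the gripper holds the rod at its second ring (about 31.9 mm out by the wrist camera, against 32 mm); the job was handed in at about 24 s, and nothing else looked disturbed in the camera views.

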